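# Fill the last slot of the ring rack

### The arm

A 6-joint arm with a two-finger parallel gripper is mounted at the origin on the work surface. World frame = base frame: x ahead of the robot, y to its left, z up, the work surface at z = 0. Lengths are in m, angles in rad, forces in N, time in s.
With the tool pointing down it reaches from about 0.425 to 0.95 m from the base axis. Payload 3.5 kg.
Tool frame: the origin (TCP) lies between the finger pads; the fingertips stand 8 mm ahead of it and the grasp point (between the pads) lies 11 mm behind it; z points along the fingers, y is the direction in which the jaws open and shut (so a half turn about z gives the same grasp; the last joint's range is limited). The gripper opens to 85 mm and grips with 20 to 120 N. Pads are 22 mm wide; open, the fingers measure 114 mm over their backs; the gripper's body (76 mm by 85 mm) begins 54 mm behind the grasp point. The pads swing forward as they close: fully open they stand 13 mm farther back than shut.
Start: joints at [-1.356, 0.286, 1.577, -0, 1.279, -0.15], TCP at [0.241, -0.631, 0.239] pointing down, gripper open.
Joint ranges: [-2.77, 2.77], [-0.9, 2.22], [0.21, 2.48], [-1.53, 4.67], [0.24, 2.81], [-2.84, 2.84]. Speed limits (rad/s): [2.79, 2.79, 3.14, 3.14, 3.14, 3.14].

### API

Orientations are given as a 3x3 rotation matrix whose columns are the frame's x, y, z axes.
In Python, from rig import get_obs, optics, env, nets gives the robot as it stands.
- The arm moves only by the tool carry_out, never from a script. Its argument "moves" is a list of rows, each an object with "offset": the shift along the world's x, y, z in m, a list of three; "spin": the turn about the world's z in rad. A call has 1 to 12 rows; each row shifts and turns the pose as measured when the row begins; what a row does not reach is not made up. A row lasts 1/12 s, in which the tool goes at most 41.7 mm and 7.16 degrees, less where a joint would pass 70% of its speed; a pose out of reach is approached as far as the arm can. A call is refused whole if a number of a shift passes 0.0417 or a number of a turn 0.125, either way. A call with a gripper value outside its range is refused whole. "gripper" is the finger opening in m, from 0 to 0.0854, set as the call begins (left out, the last holds). The fingers move at their own pace and stop on an object; "newtons" is the grip in N (left out, the last holds). Time passes only in rows, so rows that do not move let the fingers close. It gives the time, the measured TCP pose, the force and the opening at its end, in the units of the state.
- get_obs(): the state, without advancing time (a new reading comes with each control period).
- optics.get_image(name): name is "scene" or "top" or "wrist"; returns the picture (480x640x3 uint8, red, green, blue); there is no depth.
- optics.camera_model(name): a dict with "fx", "fy", "cx", "cy" (pixels), "T" (4x4, takes a point from camera to world coordinates); the wrist camera has in their place "hand_eye" (4x4, takes a point from camera to tool coordinates, whose origin is the TCP and whose axes are the flange's). Camera axes: x right, y up, looking along -z (the intrinsics and any distortion apply to the point x, -y, -z); pixel columns grow to the right and rows downward; lengths in m; the calibration is good to about 2 mm. A picture is of the moment at which its call begins: read the wrist's pose just before it. camera_model takes no time and is no camera call.
- env.finish_job(): hands the job in, once; it reports no verdict.
Trained networks look in the newest picture that a camera, given by its name, has taken for a name from the list of things; names that differ only in an ending like _2 or _b are one class to them, and where a whole thing is asked for, a point or a joint stands for the part that bears it (a point fixed in the world has none). Each returns a list of dicts, best first, with "confidence" (0 to 1); they miss things now and then, are a little off and sometimes report something else, mostly with a low value. They report only what shows in the picture. A call takes as long as a camera call. They do not tell look-alikes from the thing itself.
- nets.boxes_of(thing, camera): "location" ([x, y, z] in m, in world coordinates, good to about 4 mm: the middle of the surface that is visible of it).
- nets.place_of(thing, camera): "location" ([x, y, z] in m, in world coordinates, good to about 4 mm: a listed point, or the origin of a listed thing).
The state is a dict: "time_s": time; "joints": joint angles; "qvel": joint speeds; "effort": joint torques, N m; "tool_pos": TCP position; "orientation": TCP orientation; "force": force on the tool from outside, world axes, zero at the start; "moment": the same for the moment, N m; "width": opening from 0.0 (shut) to 1.0 (fully open).
Only numpy, scipy, OpenCV 4.12 (cv2) and the standard library are available. Lean on these libraries where they do the work, as an engineer would, in place of code of your own. Each camera call takes 0.05 s, during which the arm holds its last target.

### The job

The wooden rack on the watchmaker's bench should hold four brass rings, but one slot is still empty. Lift the spare ring up and off its peg on the stand, lower it into the empty slot so that it stands fully down on edge between the dividers, and only then let go of it. Leave the other rings, the tools hanging on the stand and the things on the bench where they are.

Things in the scene. Friction and masses are not known exactly. Their poses are not given: they have to be found in the camera images.
- spare: The spare ring: turned brass, outside diameter 60 mm, bore 40 mm, 22 mm thick, 0.2-0.45 kg. Origin at its centre, x along the ring's axis. It hangs by its bore on one of the stand's pegs, back face flat on the leaning face: at the start its x points out of the face (40 degrees above level) and its centre is 15 mm down the face from the peg's axis, 11 mm off the face.
- stand: Fixed wooden peg stand, 370 mm wide (its y), 165 mm high without its pegs, foot from x = -120 to 80 mm. Origin under it on the table, z up, x level. Its pegged face looks along +x (roughly away from the robot) and leans back 40 degrees from vertical. Its three pegs are at y = -120, 0 and 120 mm; the face ends 15 mm up from their axes and nothing is above it.
- peg (a point): Root of the stand's middle peg, where its axis leaves the face; axes as the stand's. The three alike steel pegs, 10 mm in diameter, 120 mm apart along y, stick 45 mm out of the face, square to it, so they rise 40 degrees above level towards their tips (highest point 187 mm above the table).
- rack: Fixed wooden rack, 220 mm long (x), 64 mm wide (y), 44 mm high, origin under its middle. Five dividers (20 mm thick, 32 mm wide, half-round tops) leave four slots 30 mm wide at 50 mm pitch. A ring stands on edge in a slot, its axis along the rack's x, resting on two dowel rails (tops 22 mm up, outer sides 26 mm off the middle); it sticks out 14 mm past the dividers on both sides in y.
- seat0 (a point): Where the centre of a ring is when it is fully down in slot 0 of the rack (-75 mm along the rack's x, 46 mm above the table); axes as the rack's. Three of the four slots are taken at the start.
- seat1 (a point): Where the centre of a ring is when it is fully down in slot 1 of the rack (-25 mm along the rack's x, 46 mm above the table); axes as the rack's. Three of the four slots are taken at the start.
- seat2 (a point): Where the centre of a ring is when it is fully down in slot 2 of the rack (25 mm along the rack's x, 46 mm above the table); axes as the rack's. Three of the four slots are taken at the start.
- seat3 (a point): Where the centre of a ring is when it is fully down in slot 3 of the rack (75 mm along the rack's x, 46 mm above the table); axes as the rack's. Three of the four slots are taken at the start.
- ring1: A ring just like the spare one, standing in one of the rack's slots. Origin at its centre, its x axis is the ring's axis.
- ring2: A ring just like the spare one, standing in one of the rack's slots. Origin at its centre, its x axis is the ring's axis.
- ring3: A ring just like the spare one, standing in one of the rack's slots. Origin at its centre, its x axis is the ring's axis.
- brush: Bystander: bench brush with a flat wooden handle, 163 mm long, 36 mm wide, up to 14 mm thick, hanging by the hole in its handle on one of the stand's pegs. Origin at the place corresponding to the spare ring's centre (15 mm down the face from the peg's axis); its z points up the face.
- calipers: Bystander: steel outside calipers, 143 mm long, 60 mm wide, 8 mm thick (hinge disc 18 mm across), hanging astride one of the stand's pegs. Origin and axes as the brush's.
- loupe: Bystander: black eyeglass loupe, 38 mm in diameter, 34 mm high, standing on the bench; origin at its underside.
- screwdriver: Bystander: screwdriver, 160 mm long, lying on the bench along its x, origin at the underside.
- hammer: Bystander: small hammer, 200 mm long, lying on the bench along its x, origin at the underside.
- jar: Bystander: glass jar with a steel lid, 52 mm in diameter, 60 mm high, standing on the bench, origin at its underside.
There are look-alikes about, which are no part of the job. There is more than one size of the rack; the one meant has the size given above.

How it is judged:
On the way, in this order (a step that is already met when the one before it is completed fails the run):
1. the spare ring is held in the fingers, off its peg: at least 100 mm from where it hung and not touching the stand (distance of spare from where it was at the start of the episode above 0.1 m and contact force between the fingers and spare above 1 N and contact force between spare and stand below 0.1 N), for 0.1 s.
2. the ring, still held in the fingers, is lowered into a slot: its centre within 20 mm of the slot's seat (contact force between the fingers and spare above 1 N and (distance between spare and seat0 below 0.02 m or distance between spare and seat1 below 0.02 m or distance between spare and seat2 below 0.02 m or distance between spare and seat3 below 0.02 m)), for 0.05 s.
At the end, for the whole second after the job is handed in: The spare ring stands on edge in the slot that was empty: its centre within 12 mm of the seat, its axis within 20 degrees of the rack's length, at rest and let go of; the other three rings are within 15 mm, and the bystanders within 30 mm, of where they started ((distance between spare and seat0 below 0.012 m or distance between spare and seat1 below 0.012 m or distance between spare and seat2 below 0.012 m or distance between spare and seat3 below 0.012 m) and angle between the x axis of spare and the x axis of rack, either way round below 0.35 rad and linear speed of spare below 0.02 m/s and contact force between the fingers and spare below 0.05 N and distance of each of ring1, ring2, ring3 from where it was at the start of the episode below 0.015 m and distance of each of brush, calipers, loupe, screwdriver, hammer, jar from where it was at the start of the episode below 0.03 m); the robot touches nothing.
It fails at once if a ring already in the rack is moved more than 15 mm (distance of any of ring1, ring2, ring3 from where it was at the start of the episode above 0.015 m).
It fails at once if a tool on the stand or a thing on the bench is moved more than 30 mm (distance of any of brush, calipers, loupe, screwdriver, hammer, jar from where it was at the start of the episode above 0.03 m).
It also fails if it takes over 38 s, if anything falls off the work surface, if the arm or the gripper's body presses on something with over 40 N, if the wrist force passes 120 N, or if a joint passes its speed limit or range.

## Working session

There is one attempt and no reset: what is moved stays moved. The work goes in short steps, Python scripts to look and compute and a tool call to move; the robot and the scene stay as the last step left them, time stands still between calls to the robot, and variables do not carry over. Pictures are saved under pics/ and viewed, and the job is handed in when it is done.

Besides the shell and the picture viewer there is one more tool, called after "Emit:" as name(argument=value, ...) on one line, values as JSON. carry_out: Moves the arm, as the interface text tells. Its arguments: {"type":"object","properties":{"moves":{"type":"array"},"gripper":{"type":"number"},"newtons":{"type":"number"}},"required":["moves"]}

```bash
mkdir -p pics; ls; cat > h.py <<'E'
from rig import get_obs, optics, env, nets
import numpy as np, cv2
def save(cam,name):
    im=optics.get_image(cam); cv2.imwrite(f'pics/{name}.png',im[:,:,::-1]); return im
E
python3 - <<'E'
from h import *
o=get_obs(); print(o)
for c in ('scene','top'):
    save(c,c+'0'); print(c,optics.camera_model(c))
    for t in ['spare','stand','peg','rack','seat0','seat3','ring1','brush','calipers','loupe','jar','hammer','screwdriver']:
        r=nets.place_of(t,c); print(t,[(np.round(x['location'],3).tolist(),round(x['confidence'],2)) for x in r][:5])
print(get_obs()['time_s'])
E
```

```text
pics
{'time_s': 0.0, 'joints': array([-1.35598253e+00,  2.87166755e-01,  1.57818676e+00, -1.03130223e-05,
        1.27858437e+00, -1.50036601e-01]), 'qvel': array([-0.0012041 , -0.00163278, -0.00037738,  0.00076301,  0.00131376,
        0.00030544]), 'effort': array([ 7.69681697e-05, -4.05982018e+01, -2.92622584e+01, -1.42803578e-04,
        5.81878354e-03,  5.87291495e-07]), 'tool_pos': array([ 0.24071098, -0.6299372 ,  0.23794114]), 'orientation': array([[ 9.34176172e-01,  3.56811743e-01, -5.09572384e-04],
       [ 3.56811944e-01, -9.34173429e-01,  2.28922857e-03],
       [ 3.40794654e-04, -2.32036430e-03, -9.99997250e-01]]), 'force': array([ 0.25402654, -0.57830374, -0.50431654]), 'moment': array([-0.0333138 , -0.03517494, -0.00260659]), 'width': 0.9988332181724104}
scene {'fx': 479.1717801367085, 'fy': 479.1717801367085, 'cx': 325.52150381924463, 'cy': 241.3931625515818, 'T': array([[-0.69011178, -0.45591063,  0.56204202,  1.09888686],
       [ 0.72351389, -0.41689254,  0.55020748,  0.47975928],
       [-0.01653431,  0.78634987,  0.61756012,  0.74647165],
       [ 0.        ,  0.
[... 1664 characters left out ...]
 ([0.291, -0.242, 0.037], 0.95), ([0.449, -0.172, 0.047], 0.93), ([0.55, -0.186, 0.044], 0.85), ([0.218, -0.222, 0.034], 0.84)]
seat3 [([0.503, -0.176, 0.043], 0.95), ([0.291, -0.242, 0.037], 0.95), ([0.449, -0.172, 0.047], 0.93), ([0.55, -0.186, 0.044], 0.85), ([0.218, -0.222, 0.034], 0.84)]
ring1 [([0.45, -0.169, 0.047], 0.54), ([0.604, -0.192, 0.043], 0.53), ([0.503, -0.173, 0.047], 0.44)]
brush [([0.538, 0.085, 0.147], 0.76)]
calipers [([0.574, 0.327, 0.148], 0.57), ([0.536, 0.212, 0.153], 0.33)]
loupe [([0.534, 0.085, 0.144], 0.63), ([0.76, -0.098, 0.0], 0.62)]
jar [([0.784, 0.097, -0.001], 0.61)]
hammer []
screwdriver [([0.735, -0.239, 0.002], 0.55), ([0.524, -0.183, 0.001], 0.29)]
1.4
```

View pics/scene0.png

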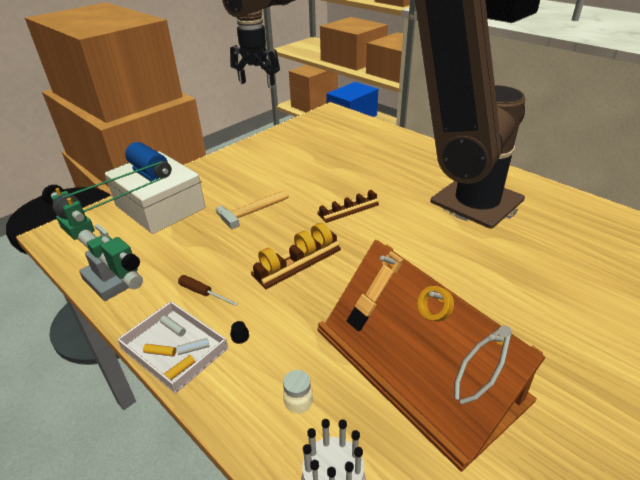

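View pics/top0.png

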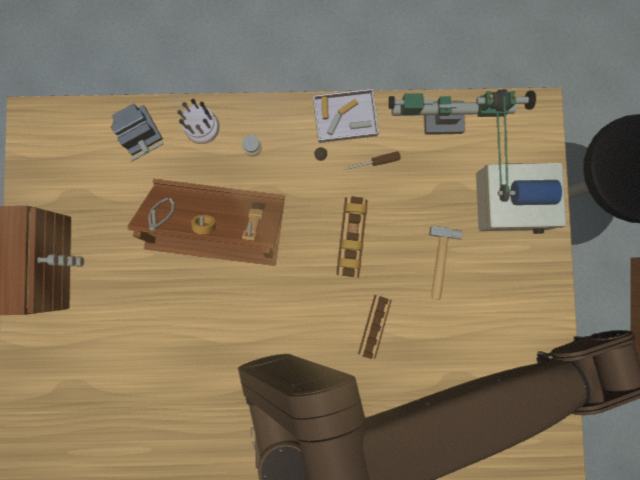

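The scene picture shows the target rack at about (297,255). Its rings are at (268,260), (304,243) and (321,235), so the free slot is near (286,252), world (0.55,-0.187). The spare hangs on the middle peg at (436,302). I'll check the model overlay next.

```bash
cat >> h.py <<'E'
def proj(cam,P):
    m=optics.camera_model(cam); P=np.atleast_2d(P); T=np.linalg.inv(m['T'])
    c=P@T[:3,:3].T+T[:3,3]
    return np.c_[m['fx']*c[:,0]/-c[:,2]+m['cx'], m['fy']*-c[:,1]/-c[:,2]+m['cy']]
def ring_pts(c,yaw,el,r,s):
    X=np.array([np.cos(yaw)*np.cos(el),np.sin(yaw)*np.cos(el),np.sin(el)]);Y=np.array([-np.sin(yaw),np.cos(yaw),0]);Z=np.cross(X,Y)
    t=np.linspace(0,2*np.pi,60)
    return np.array(c)+s*X+r*(np.outer(np.cos(t),Y)+np.outer(np.sin(t),Z))
def overlay(cam,im,rings,pts,name,box,k):
    x0,y0,x1,y1=box
    b=cv2.resize(im[y0:y1,x0:x1,::-1].copy(),None,fx=k,fy=k,interpolation=cv2.INTER_CUBIC)
    f=lambda p:np.int32(np.round((p-[x0,y0]+.5)*k))
    for R in rings: cv2.polylines(b,[f(proj(cam,R))],True,(255,0,0),1)
    for p in pts: cv2.circle(b,tuple(int(v) for v in f(proj(cam,p))[0]),3,(0,0,255),-1)
    cv2.imwrite(f'pics/{name}.png',b)
E
python3 - <<'E'
from h import *
root=np.array([.5375,.2085,.1542]);yaw=-.145;a=np.radians(40)
ex=np.array([np.cos(yaw),np.sin(yaw),0]);ey=np.array([-np.sin(yaw),np.cos(yaw),0]);ez=np.array([0,0,1.])
ax=np.cos(a)*ex+np.sin(a)*ez; dn=np.sin(a)*ex-np.cos(a)*ez
c=root+.015*dn+.011*ax; print(c)
pts=[root+k*.12*ey+.045*ax for k in(-1,0,1)]
rings=[ring_pts(c,yaw,a,r,s) for r,s in((.03,.011),(.02,.011),(.03,-.011))]
seat2=np.array([.5508,-.1865,.046]); rx=ex
rr=[ring_pts(seat2+d*rx,yaw,0,.03,s) for d in(-.1,-.05,.05) for s in (-.011,.011)]
print([seat2+d*rx for d in (-.1,-.05,0,.05)])
for cam,b1,b2 in(('scene',(340,230,540,380),(240,210,350,290)),('top',(120,170,300,280),(320,180,380,290))):
    im=optics.get_image(cam)
    overlay(cam,im,rings,pts,cam+'_s',b1,3 if cam=='scene' else 4); overlay(cam,im,rr,[seat2],cam+'_r',b2,5)
a1=[cv2.imread(f'pics/{n}.png') for n in('scene_s','top_s','scene_r','top_r')]
C=np.zeros((1200,1400,3),np.uint8)
def put(i,y,x):
    h,w=i.shape[:2];C[y:y+h,x:x+w]=i
put(a1[0],0,0);put(a1[1],460,0);put(a1[2],0,730);put(a1[3],560,730)
cv2.imwrite('pics/ov1.png',C[:600,:800]) 
cv2.imwrite('pics/ov_all.png',cv2.resize(C,(700,600),interpolation=cv2.INTER_AREA))
E
```

```text
[0.55537869 0.20588927 0.14978   ]
[array([ 0.45184941, -0.17205076,  0.046     ]), array([ 0.5013247 , -0.17927538,  0.046     ]), array([ 0.5508, -0.1865,  0.046 ]), array([ 0.6002753 , -0.19372462,  0.046     ])]
```

```bash
python3 -c "
import cv2
for n in('scene_s','top_s','scene_r','top_r'):print(n,cv2.imread(f'pics/{n}.png').shape)"
```

```text
scene_s (450, 600, 3)
top_s (440, 720, 3)
scene_r (400, 550, 3)
top_r (550, 300, 3)
```

View pics/scene_s.png

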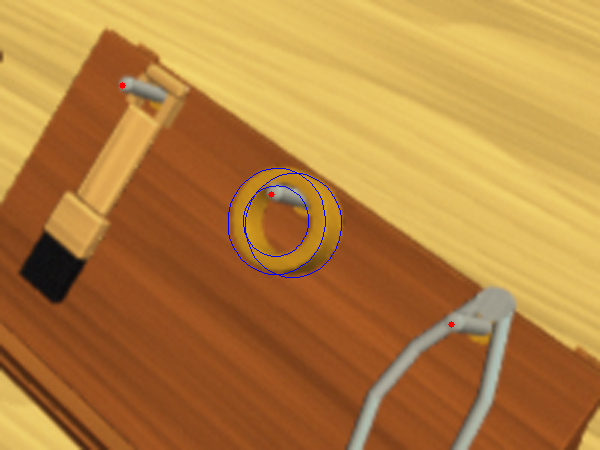

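View pics/top_s.png

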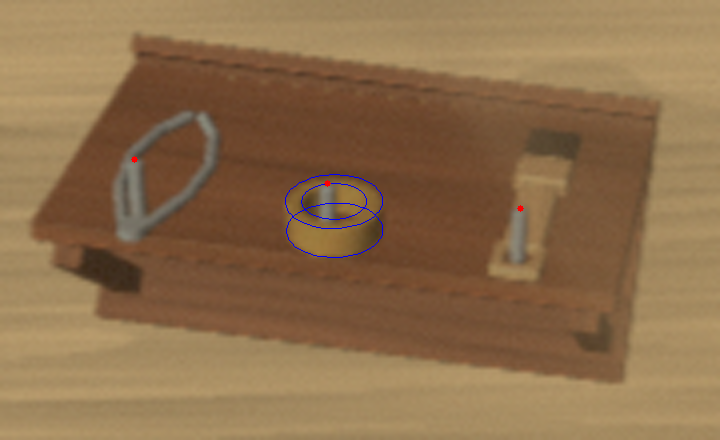

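View pics/scene_r.png

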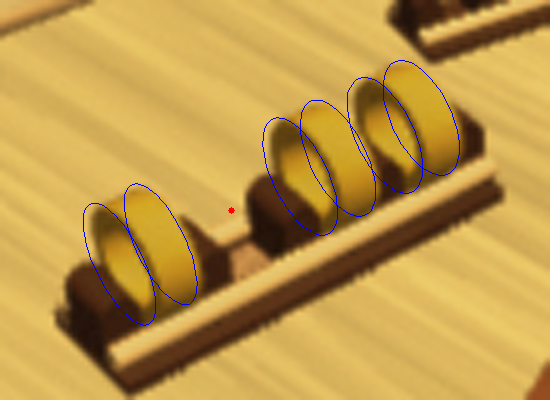

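View pics/top_r.png

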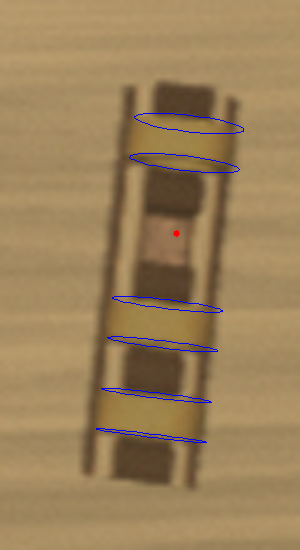

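The overlays fit the spare to within about 1 mm. The rack overlay is a few mm off in y in the top view, so I'll refine it later with the wrist camera. Now I move towards the spare.

Emit:
carry_out(moves=[{"offset": [0.014,0.034,0.006],"spin": -0.0425},{"offset": [0.014,0.034,0.006],"spin": -0.0425},{"offset": [0.014,0.034,0.006],"spin": -0.0425},{"offset": [0.014,0.034,0.006],"spin": -0.0425},{"offset": [0.014,0.034,0.006],"spin": -0.0425},{"offset": [0.014,0.034,0.006],"spin": -0.0425},{"offset": [0.014,0.034,0.006],"spin": -0.0425},{"offset": [0.014,0.034,0.006],"spin": -0.0425},{"offset": [0.014,0.034,0.006],"spin": -0.0425},{"offset": [0.014,0.034,0.006],"spin": -0.0425},{"offset": [0.014,0.034,0],"spin": -0.0425},{"offset": [0.014,0.034,0],"spin": -0.0425}], gripper=0.0854, newtons=40)

```text
time_s: 2.5
tool_pos: [0.4085, -0.2099, 0.2999]
orientation: [[0.983, -0.183, 0.005], [-0.183, -0.983, -0.001], [0.005, -0.0, -1.0]]
force: [1.1, -0.6, -0.1]
width: 1.003
```

Emit:
carry_out(moves=[{"offset": [0.013,0.0345,0],"spin": 0.0032},{"offset": [0.013,0.0345,0],"spin": 0.0032},{"offset": [0.013,0.0345,0],"spin": 0.0032},{"offset": [0.013,0.0345,0],"spin": 0.0032},{"offset": [0.013,0.0345,0],"spin": 0.0032},{"offset": [0.013,0.0345,0],"spin": 0.0032},{"offset": [0.013,0.0345,0],"spin": 0.0032},{"offset": [0.013,0.0345,0],"spin": 0.0032},{"offset": [0.013,0.0345,0],"spin": 0.0032},{"offset": [0.013,0.0345,0],"spin": 0.0032},{"offset": [0.013,0.0345,0],"spin": 0.0032},{"offset": [0.013,0.0345,-0.02],"spin": 0.0032}])

```text
time_s: 3.5
tool_pos: [0.5693, 0.2267, 0.291]
orientation: [[0.989, -0.144, 0.028], [-0.144, -0.99, -0.003], [0.028, -0.001, -1.0]]
force: [1.0, 0.4, 1.7]
width: 0.999
```

```bash
cat >> h.py <<'E'
def wcam(o):
    m=optics.camera_model('wrist'); T=np.eye(4);T[:3,:3]=o['orientation'];T[:3,3]=o['tool_pos']
    return T@m['hand_eye'],m
def wproj(o,P):
    # hand-eye with T
    T,m=wcam(o);T=np.linalg.inv(T);P=np.atleast_2d(P);c=P@T[:3,:3].T+T[:3,3]
    return np.c_[m['fx']*c[:,0]/-c[:,2]+m['cx'], m['fy']*-c[:,1]/-c[:,2]+m['cy']] if 'fx' in m else None
E
python3 - <<'E'
from h import *
m=optics.camera_model('wrist');print(m)
o=get_obs();im=save('wrist','w1');print(o['time_s'],o['tool_pos'],o['joints'],o['orientation'][:,1])
for t in('spare','peg'):print(t,nets.place_of(t,'wrist'))
E
```

```text
{'fx': 398.57309005488037, 'fy': 398.57309005488037, 'cx': 319.50188775293054, 'cy': 236.1469145306831, 'hand_eye': array([[-2.53673083e-03,  9.47252987e-01,  3.20476746e-01,
         8.23639208e-02],
       [ 9.99996750e-01,  2.48472322e-03,  5.71214920e-04,
        -3.32560254e-04],
       [-2.55210972e-04,  3.20477153e-01, -9.47256211e-01,
        -1.34553154e-01],
       [ 0.00000000e+00,  0.00000000e+00,  0.00000000e+00,
         1.00000000e+00]])}
3.5 [0.56934265 0.22672989 0.29096665] [ 0.2170526   0.10227236  1.69533634 -0.00898654  1.31755749  1.93415946] [-0.14365837 -0.98962661 -0.00120336]
spare [{'location': [0.5528, 0.2045, 0.1481], 'confidence': 0.72}]
peg [{'location': [0.5345, 0.2109, 0.156], 'confidence': 0.76}]
```

View pics/w1.png

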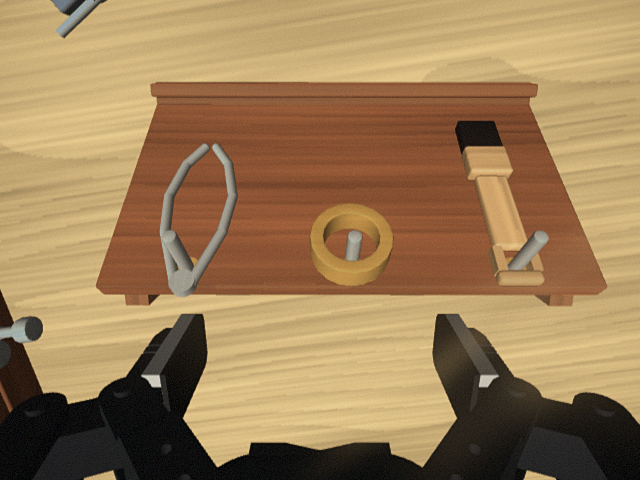

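Emit:
carry_out(moves=[{"offset": [-0.006,-0.022,-0.02],"spin": 0},{"offset": [0,0,-0.03],"spin": 0},{"offset": [0,0,-0.03],"spin": 0},{"offset": [0,0,0],"spin": 0}])

```text
time_s: 3.98
tool_pos: [0.5613, 0.2012, 0.2065]
orientation: [[0.99, -0.141, 0.023], [-0.141, -0.99, -0.006], [0.024, 0.003, -1.0]]
force: [-0.1, 0.1, -1.3]
width: 1.005
```

```bash

python3 - <<'E'
from h import *
o=get_obs();im=optics.get_image('wrist');print(o['time_s'],o['tool_pos'],o['orientation'])
yaw=-.145;a=np.radians(40);c=[.5554,.2059,.1498]
b=im[:,:,::-1].copy()
for r,s in((.03,.011),(.02,.011),(.03,-.011)):
    cv2.polylines(b,[np.int32(np.round(wproj(o,ring_pts(c,yaw,a,r,s))))],True,(255,0,0),1)
cv2.imwrite('pics/w2.png',b)
E
```

```text
3.9833 [0.56132345 0.20123526 0.20645503] [[ 0.98977081 -0.14075762  0.02326008]
 [-0.1406507  -0.99004    -0.00617866]
 [ 0.0238981   0.00284391 -0.99971035]]
```

View pics/w2.png

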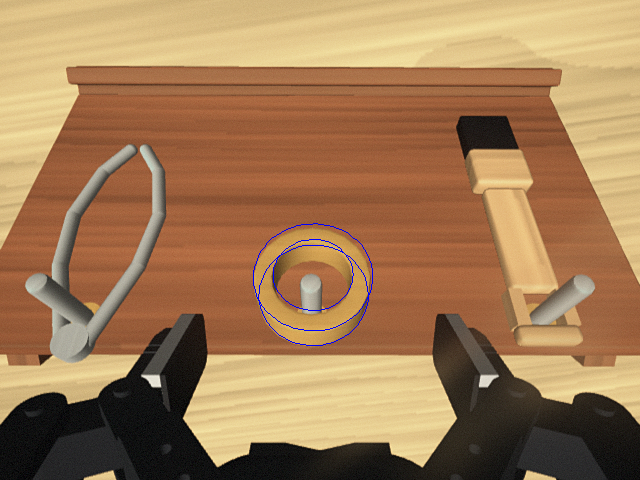

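Emit:
carry_out(moves=[{"offset": [0.002,0.0035,-0.02],"spin": -0.004},{"offset": [0,0,-0.02],"spin": 0},{"offset": [0,0,-0.014],"spin": 0},{"offset": [0,0,0],"spin": 0}])

```text
time_s: 4.37
tool_pos: [0.5706, 0.2032, 0.1665]
orientation: [[0.988, -0.149, 0.045], [-0.149, -0.989, -0.003], [0.045, -0.004, -0.999]]
force: [-0.2, 0.2, 0.2]
width: 0.998
```

```bash

python3 - <<'E'
from h import *
o=get_obs();im=save('wrist','w3');print(o['time_s'],o['tool_pos'],o['force'])
E
```

```text
4.3667 [0.57059567 0.20324899 0.16652057] [-0.16681384  0.20387255  0.24255359]
```

View pics/w3.png

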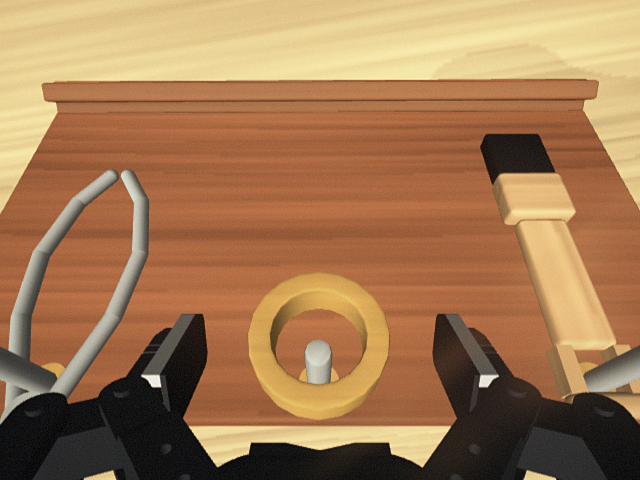

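Emit:
carry_out(moves=[{"offset": [-0.003,0,-0.006],"spin": 0},{"offset": [-0.003,0,-0.006],"spin": 0},{"offset": [0,0,-0.004],"spin": 0},{"offset": [0,0,0],"spin": 0}])

```text
time_s: 4.75
tool_pos: [0.5684, 0.2036, 0.1581]
orientation: [[0.987, -0.149, 0.058], [-0.149, -0.989, -0.001], [0.058, -0.008, -0.998]]
force: [-0.6, -0.2, -0.7]
width: 0.999
```

Emit:
carry_out(moves=[{"offset": [-0.006,0.001,-0.008],"spin": 0},{"offset": [-0.004,0,-0.006],"spin": 0},{"offset": [-0.002,0,-0.002],"spin": 0},{"offset": [0,0,0],"spin": 0}])

```text
time_s: 5.08
tool_pos: [0.5553, 0.205, 0.1413]
orientation: [[0.987, -0.149, 0.059], [-0.149, -0.989, -0.001], [0.059, -0.008, -0.998]]
force: [0.7, -0.6, 0.1]
width: 1.001
```

```bash

python3 - <<'E'
from h import *
o=get_obs();im=save('wrist','w4');im=save('scene','s4');print(o['time_s'],o['tool_pos'],o['force'],o['joints'])
cv2.imwrite('pics/s4c.png',cv2.resize(im[200:400,320:560,::-1],None,fx=3,fy=3))
E
```

```text
5.0833 [0.55528327 0.20500395 0.14132909] [ 0.67104483 -0.58849899  0.13582675] [ 0.18716396  0.17721508  1.89685215 -0.01370705  1.00928323  1.9143185 ]
```

View pics/s4c.png

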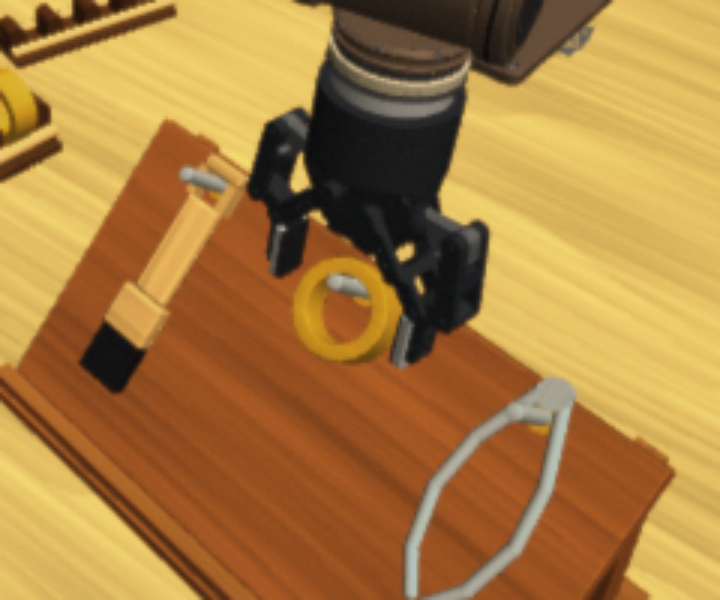

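View pics/w4.png

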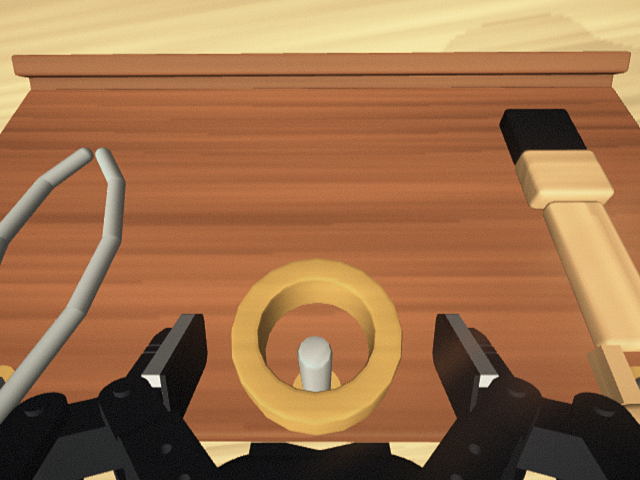

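Emit:
carry_out(moves=[{"offset": [0.004,0,0.004],"spin": 0},{"offset": [0.003,0,0.003],"spin": 0},{"offset": [0,0,0],"spin": 0},{"offset": [0,0,0],"spin": 0}])

```text
time_s: 5.52
tool_pos: [0.5648, 0.2051, 0.1508]
orientation: [[0.987, -0.149, 0.063], [-0.149, -0.989, -0.0], [0.062, -0.009, -0.998]]
force: [0.0, 0.8, -0.4]
width: 1.002
```

Emit:
carry_out(moves=[{"offset": [0,0,-0.004],"spin": 0},{"offset": [0,0,-0.003],"spin": 0},{"offset": [0,0,0],"spin": 0}])

```text
time_s: 5.77
tool_pos: [0.5658, 0.2051, 0.1442]
orientation: [[0.987, -0.149, 0.065], [-0.149, -0.989, 0.0], [0.064, -0.01, -0.998]]
force: [-0.9, -0.5, -1.3]
width: 0.996
```

Close gently first.

Emit:
carry_out(moves=[{"offset": [0,0,0],"spin": 0},{"offset": [0,0,0],"spin": 0},{"offset": [0,0,0],"spin": 0},{"offset": [0,0,0],"spin": 0},{"offset": [0,0,0],"spin": 0},{"offset": [0,0,0],"spin": 0}], gripper=0.045, newtons=40)

```text
time_s: 6.27
tool_pos: [0.5653, 0.2048, 0.144]
orientation: [[0.987, -0.148, 0.063], [-0.148, -0.989, -0.001], [0.063, -0.008, -0.998]]
force: [-0.7, 0.5, 0.7]
width: 0.684
```

```bash

python3 - <<'E'
from h import *
o=get_obs();im=save('wrist','w5');im=save('scene','s5');print(o['time_s'],o['tool_pos'],o['force'],o['width'])
cv2.imwrite('pics/s5c.png',cv2.resize(im[200:400,320:560,::-1],None,fx=3,fy=3))
E
```

```text
6.2667 [0.56525851 0.20478004 0.14402737] [-0.68892653  0.48331031  0.70186351] 0.6844203715820587
```

View pics/s5c.png

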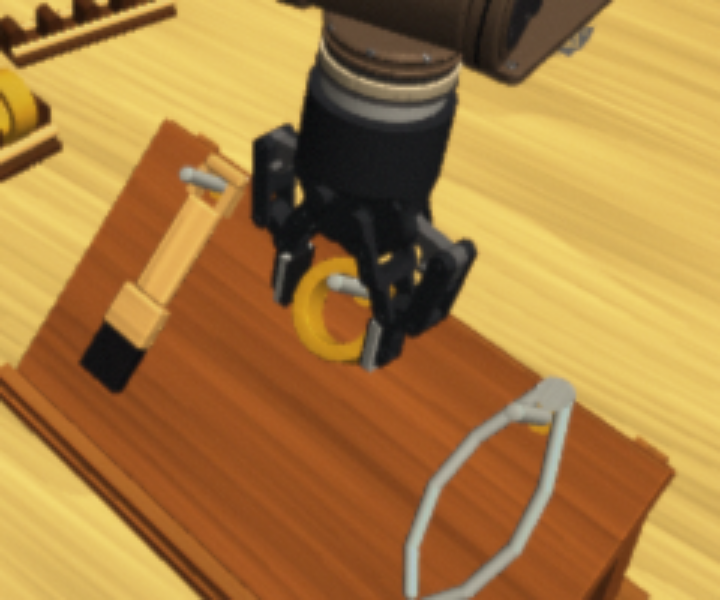

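View pics/w5.png

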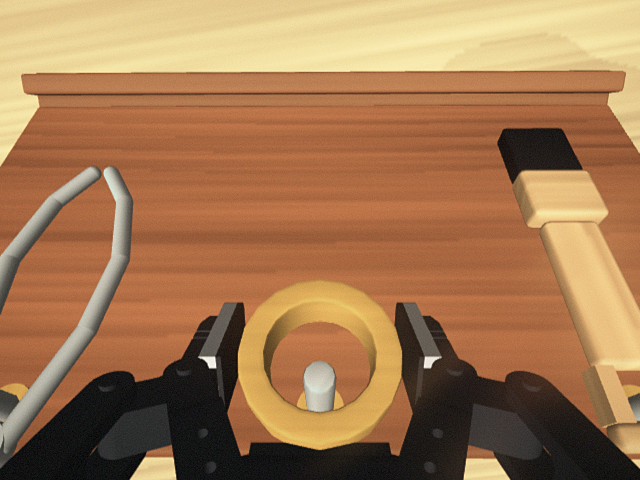

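Emit:
carry_out(moves=[{"offset": [0,0,0],"spin": 0},{"offset": [0,0,0],"spin": 0}])

```text
time_s: 6.53
tool_pos: [0.5653, 0.2048, 0.144]
orientation: [[0.987, -0.148, 0.063], [-0.148, -0.989, -0.001], [0.063, -0.008, -0.998]]
force: [-0.0, -0.5, -0.0]
width: 0.689
```

Emit:
carry_out(moves=[{"offset": [0,0,0.005],"spin": 0},{"offset": [0.0076,-0.0011,0.0068],"spin": 0},{"offset": [0.0076,-0.0011,0.0068],"spin": 0},{"offset": [0.0076,-0.0011,0.0066],"spin": 0},{"offset": [0.0076,-0.0011,0.0064],"spin": 0},{"offset": [0.0076,-0.0011,0.0064],"spin": 0},{"offset": [0,0,0],"spin": 0}])

```text
time_s: 7.12
tool_pos: [0.6049, 0.1982, 0.1815]
orientation: [[0.987, -0.149, 0.056], [-0.149, -0.989, -0.002], [0.056, -0.007, -0.998]]
force: [-0.4, 0.7, -4.6]
width: 0.69
```

```bash

python3 - <<'E'
from h import *
o=get_obs();im=save('wrist','w6');im=save('scene','s6');print(o['time_s'],o['tool_pos'],o['force'],o['width'])
cv2.imwrite('pics/s6c.png',cv2.resize(im[200:400,320:560,::-1],None,fx=3,fy=3))
E
```

```text
7.1167 [0.6048717  0.19817648 0.18151688] [-0.41991862  0.6823367  -4.63783454] 0.6899279766521708
```

View pics/s6c.png

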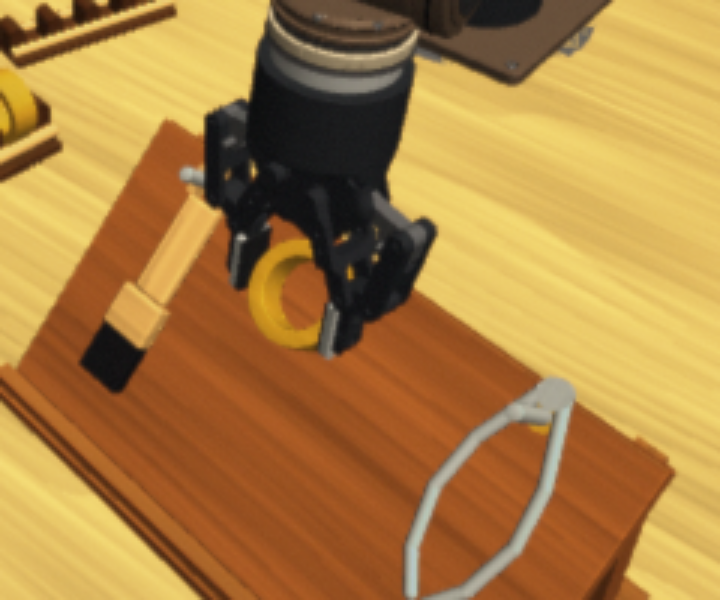

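View pics/w6.png

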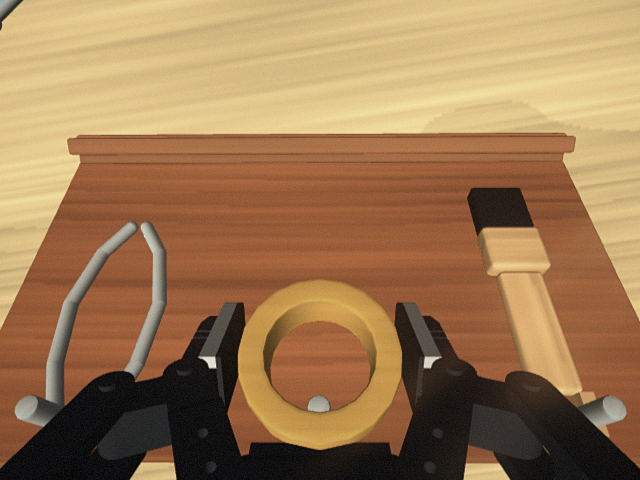

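Emit:
carry_out(moves=[{"offset": [0.001,0,-0.006],"spin": 0},{"offset": [0.001,0,-0.006],"spin": 0},{"offset": [0.001,0,-0.006],"spin": 0},{"offset": [0,0,0],"spin": 0}])

```text
time_s: 7.55
tool_pos: [0.6063, 0.1985, 0.1603]
orientation: [[0.987, -0.149, 0.055], [-0.149, -0.989, -0.002], [0.055, -0.007, -0.998]]
force: [2.5, -0.8, 1.5]
width: 0.689
```

Emit:
carry_out(moves=[{"offset": [-0.002,0.0003,-0.004],"spin": 0},{"offset": [-0.003,0.0004,-0.004],"spin": 0},{"offset": [-0.003,0.0004,-0.003],"spin": 0},{"offset": [0,0,0],"spin": 0}])

```text
time_s: 7.88
tool_pos: [0.6039, 0.1992, 0.1534]
orientation: [[0.986, -0.148, 0.073], [-0.149, -0.989, -0.002], [0.072, -0.009, -0.997]]
force: [2.5, -0.4, 0.6]
width: 0.683
```

```bash

python3 - <<'E'
from h import *
o=get_obs();im=save('wrist','w7');im=save('scene','s7');print(o['time_s'],o['tool_pos'],o['force'],o['width'])
cv2.imwrite('pics/s7c.png',cv2.resize(im[200:400,320:560,::-1],None,fx=3,fy=3))
E
```

```text
7.8833 [0.60388036 0.19917493 0.15343148] [ 2.45374979 -0.35902938  0.57984881] 0.6833178019571323
```

View pics/s7c.png

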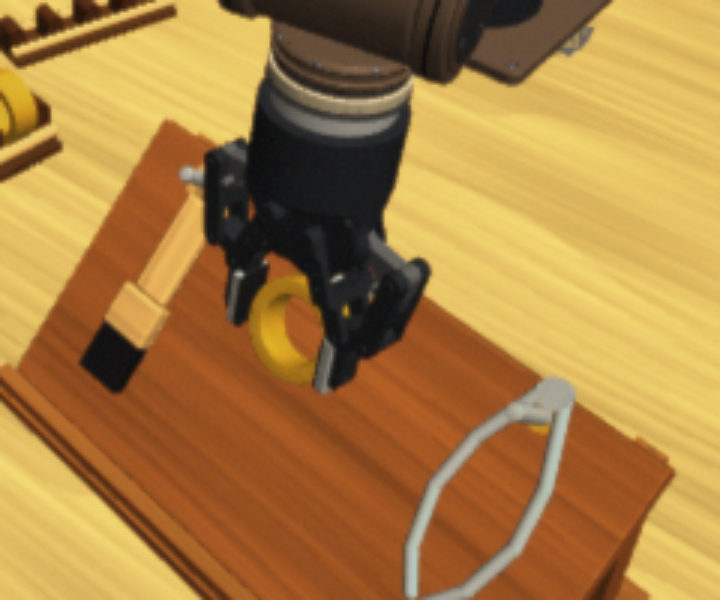

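View pics/w7.png

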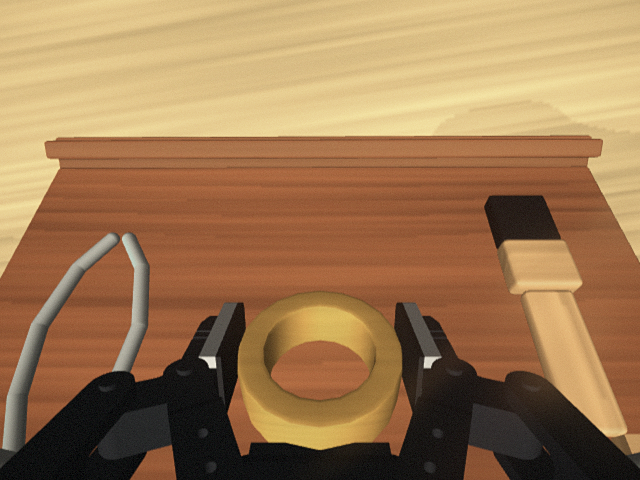

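Emit:
carry_out(moves=[{"offset": [-0.004,0.0006,-0.004],"spin": 0},{"offset": [-0.005,0.0007,-0.004],"spin": 0},{"offset": [-0.005,0.0007,-0.003],"spin": 0},{"offset": [-0.004,0.0006,-0.002],"spin": 0},{"offset": [0,0,0],"spin": 0}])

```text
time_s: 8.4
tool_pos: [0.5923, 0.2011, 0.1436]
orientation: [[0.984, -0.149, 0.093], [-0.149, -0.989, -0.001], [0.092, -0.013, -0.996]]
force: [5.9, -0.1, -2.2]
width: 0.69
```

```bash
cat >> h.py <<'E'
def fit_ring(im,o,c0,el0,yaw,cols=(200,440)):
    """overlay-based: maximise mask IoU of brass colour with rendered ring (front/back annuli hull)"""
    from scipy.optimize import minimize
    hsv=cv2.cvtColor(im,cv2.COLOR_RGB2HSV)
    return hsv
E
python3 - <<'E'
from h import *
o=get_obs();im=save('wrist','w8');im=save('scene','s8');print(o['time_s'],o['tool_pos'],o['force'],o['width'])
cv2.imwrite('pics/s8c.png',cv2.resize(im[200:400,320:560,::-1],None,fx=3,fy=3))
E
```

```text
8.4 [0.59227085 0.201078   0.14356189] [ 5.86655093 -0.13614616 -2.22636071] 0.6899790380258274
```

View pics/s8c.png

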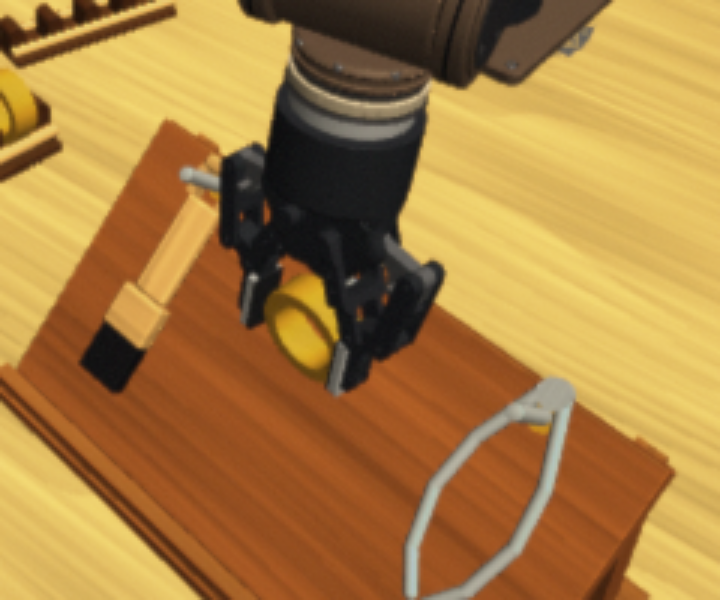

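View pics/w8.png

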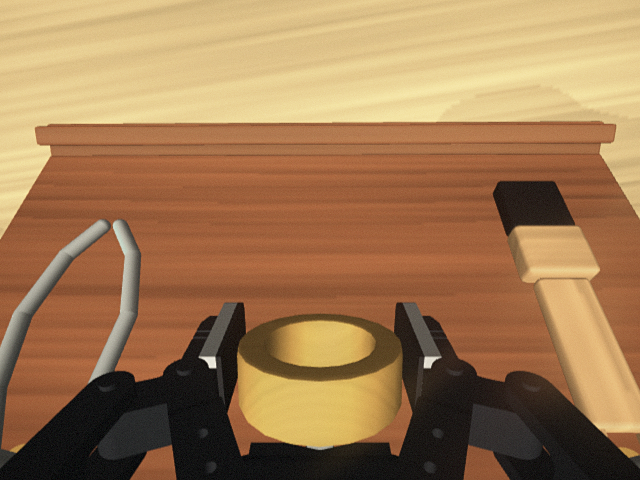

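The ring has pivoted about the pads and its axis is now near level (wrist view: front face ellipse at (320,347), strongly foreshortened). I'll back off from the peg and lift.

Emit:
carry_out(moves=[{"offset": [0.012,-0.002,0],"spin": 0},{"offset": [0.012,-0.002,0],"spin": 0},{"offset": [0.005,0,0.02],"spin": 0},{"offset": [0,0,0.03],"spin": 0},{"offset": [0,0,0.03],"spin": 0},{"offset": [0,-0.01,0.03],"spin": 0},{"offset": [0,-0.03,0.01],"spin": 0},{"offset": [0,-0.035,0],"spin": 0},{"offset": [0,-0.035,0],"spin": 0},{"offset": [0,-0.035,0],"spin": 0},{"offset": [0,-0.035,0],"spin": 0},{"offset": [0,-0.02,0],"spin": 0}])

```text
time_s: 9.5
tool_pos: [0.6026, -0.0033, 0.2464]
orientation: [[0.99, -0.138, 0.03], [-0.138, -0.99, 0.003], [0.029, -0.007, -1.0]]
force: [1.3, 0.2, -3.0]
width: 0.689
```

Emit:
carry_out(moves=[{"offset": [-0.006,-0.028,0],"spin": 0},{"offset": [-0.006,-0.028,0],"spin": 0},{"offset": [-0.006,-0.028,0],"spin": 0},{"offset": [-0.006,-0.028,0],"spin": 0},{"offset": [-0.006,-0.028,0],"spin": 0},{"offset": [-0.004,-0.015,0],"spin": 0},{"offset": [0,0,0],"spin": 0}])

```text
time_s: 10.08
tool_pos: [0.5582, -0.1658, 0.2338]
orientation: [[0.99, -0.142, -0.001], [-0.142, -0.99, 0.018], [-0.004, -0.018, -1.0]]
force: [0.6, -0.7, -4.3]
width: 0.688
```

```bash

python3 - <<'E'
from h import *
o=get_obs();im=save('wrist','w9');print(o['time_s'],o['tool_pos'],o['orientation'],o['force'],o['joints'])
print(nets.place_of('ring1','wrist'));print(nets.place_of('seat2','wrist'));
im=save('scene','s9')
cv2.imwrite('pics/s9c.png',cv2.resize(im[130:330,200:400,::-1],None,fx=3,fy=3))
E
```

```text
10.0833 [ 0.55820585 -0.16581303  0.23384623] [[ 0.98981312 -0.14236876 -0.00106287]
 [-0.14232689 -0.98965629  0.0179857 ]
 [-0.00361248 -0.01765121 -0.99983768]] [ 0.62917979 -0.68538754 -4.3085838 ] [-0.46944882  0.09177409  1.8115014   0.01641028  1.24744348  1.23890674]
[{'location': [0.4503, -0.1696, 0.0477], 'confidence': 0.95}, {'location': [0.5984, -0.1925, 0.0411], 'confidence': 0.59}, {'location': [0.4995, -0.1765, 0.043], 'confidence': 0.56}]
[{'location': [0.5494, -0.1848, 0.0476], 'confidence': 0.83}]
```

View pics/s9c.png

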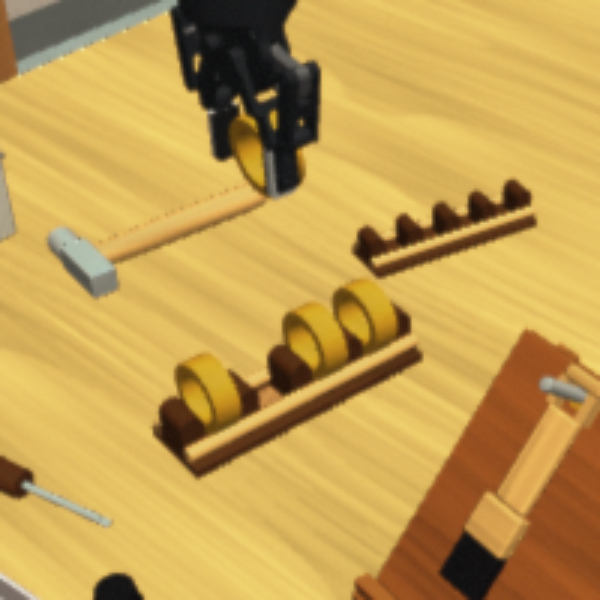

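View pics/w9.png

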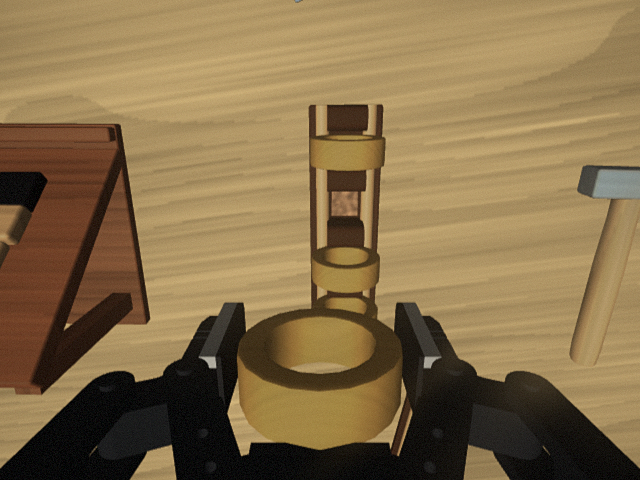

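```bash
cat > fr.py <<'E'
from h import *
from scipy.optimize import least_squares
def fit(obs,o,yaw,dump=True):
    # obs: ftop,fbot(outer front ellipse rows), bbot(back outer bottom row), left,right(outer), btop,bbt (bore front rows)
    def model(p):
        c=o['tool_pos']+p[:3]; e=p[3]
        F=wproj(o,ring_pts(c,yaw,e,.03,.011));B=wproj(o,ring_pts(c,yaw,e,.03,-.011));H=wproj(o,ring_pts(c,yaw,e,.02,.011))
        A=np.r_[F,B]
        return np.array([F[:,1].min(),F[:,1].max(),A[:,1].max(),A[:,0].min(),A[:,0].max(),H[:,1].min(),H[:,1].max()])
    r=least_squares(lambda p:model(p)-obs,[-.01,0,.008,0])
    return r.x,r.fun
E
python3 - <<'E'
from fr import *
o=get_obs()
p,res=fit(np.array([308,388,445,238,402,318,367]),o,-.143)
print('c-tcp',p[:3],'el deg',np.degrees(p[3]),'res',res.round(1),'c',o['tool_pos']+p[:3])
im=cv2.imread('pics/w9.png');c=o['tool_pos']+p[:3]
for r,s in((.03,.011),(.02,.011),(.03,-.011)): cv2.polylines(im,[np.int32(np.round(wproj(o,ring_pts(c,-.143,p[3],r,s))))],True,(255,0,0),1)
seat=np.array([.55,-.1848,.046]);ex=np.array([np.cos(-.15),np.sin(-.15),0])
for d in(-.1,-.05,0,.05):
  for s in(-.011,.011): cv2.polylines(im,[np.int32(np.round(wproj(o,ring_pts(seat+d*ex,-.15,0,.03,s))))],True,(0,0,255),1)
cv2.imwrite('pics/w9o.png',im)
E
```

```text
c-tcp [-0.01387841  0.00225571  0.00493987] el deg -5.799385805198877 res [-0.3 -2.2  2.3  1.4 -1.4 -1.   1. ] c [ 0.54583444 -0.16009083  0.23965236]
```

View pics/w9o.png

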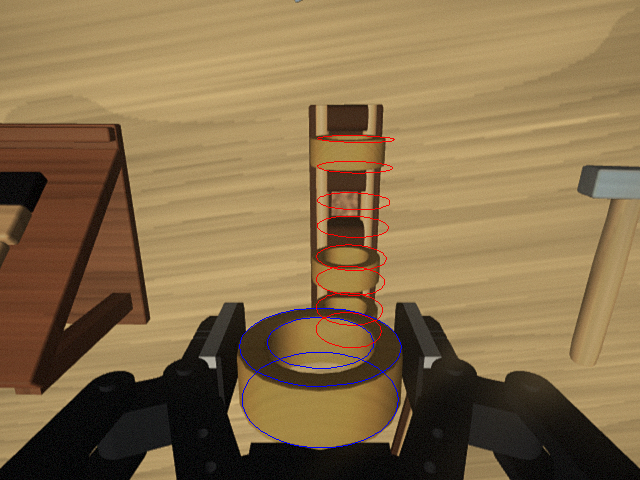

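```bash
cat > ov.py <<'E'
from fr import *
import sys
def ov(name,seat,el,off,ryaw=-.15,yaw=-.143):
    o=get_obs();im=optics.get_image('wrist')[:,:,::-1].copy(); cv2.imwrite(f'pics/{name}raw.png',im)
    print(o['time_s'],o['tool_pos'],o['orientation'][:,2],o['force'],np.abs(o['qvel']).max())
    c=o['tool_pos']+off
    for r,s in((.03,.011),(.02,.011),(.03,-.011)): cv2.polylines(im,[np.int32(np.round(wproj(o,ring_pts(c,yaw,el,r,s))))],True,(255,0,0),1)
    seat=np.array(seat);ex=np.array([np.cos(ryaw),np.sin(ryaw),0])
    for d in(-.1,-.05,0,.05):
      for s in(-.011,.011): cv2.polylines(im,[np.int32(np.round(wproj(o,ring_pts(seat+d*ex,ryaw,0,.03,s))))],True,(0,0,255),1)
    cv2.imwrite(f'pics/{name}.png',im); return o
E
python3 - <<'E'
from ov import *
o=ov('w10',[.55,-.1848,.046],-.1,[-.0139,.0023,.005])
E
```

```text
10.2833 [ 0.55971285 -0.16234654  0.23471249] [ 0.00156095  0.01840088 -0.99982947] [ 0.53476696 -0.70406686 -3.62013212] 0.015380772241707391
```

View pics/w10.png

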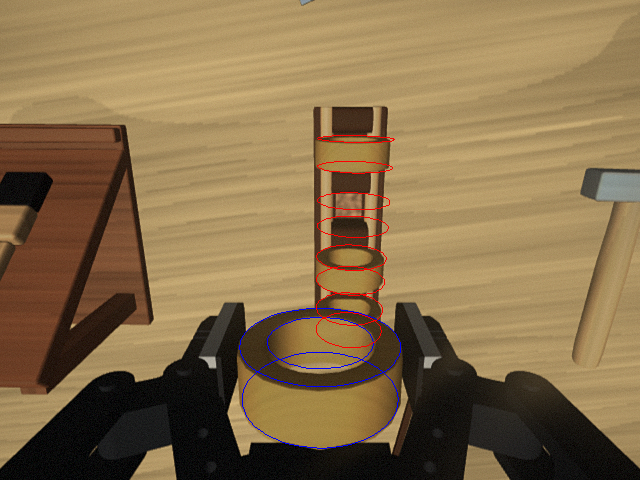

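Emit:
carry_out(moves=[{"offset": [0.002,-0.012,-0.02],"spin": 0},{"offset": [0.001,-0.008,-0.025],"spin": 0},{"offset": [0,0,-0.025],"spin": 0},{"offset": [0,0,-0.02],"spin": 0},{"offset": [0,0,-0.01],"spin": 0},{"offset": [0,0,0],"spin": 0}])

```text
time_s: 10.83
tool_pos: [0.5669, -0.1755, 0.1357]
orientation: [[0.992, -0.126, 0.009], [-0.126, -0.992, 0.017], [0.007, -0.018, -1.0]]
force: [-0.2, -0.1, -4.7]
width: 0.684
```

```bash

python3 - <<'E'
from ov import *
o=ov('w11',[.55,-.1835,.046],-.1,[-.0139,.0023,.005])
E
```

```text
10.8333 [ 0.56691805 -0.17546119  0.13566302] [ 0.00928056  0.01687941 -0.99981446] [-0.16549572 -0.08624761 -4.67102411] 0.022357276248900167
```

View pics/w11.png

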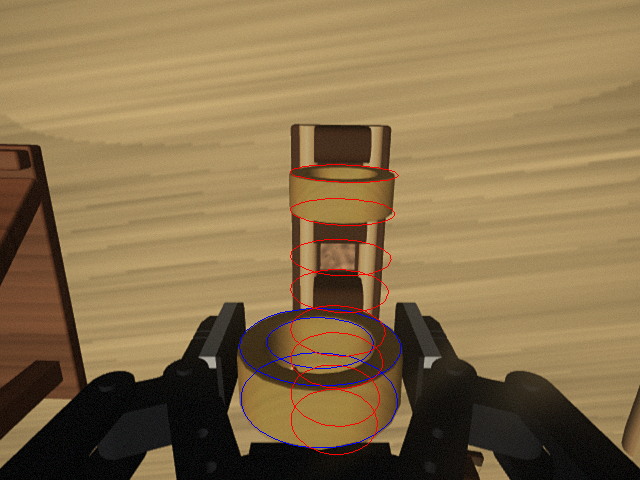

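Emit:
carry_out(moves=[{"offset": [-0.002,-0.005,-0.008],"spin": -0.01},{"offset": [-0.002,-0.004,-0.01],"spin": -0.008},{"offset": [0,0,-0.01],"spin": 0},{"offset": [0,0,-0.008],"spin": 0},{"offset": [0,0,0],"spin": 0},{"offset": [0,0,0],"spin": 0}])

```text
time_s: 11.38
tool_pos: [0.5664, -0.186, 0.1031]
orientation: [[0.989, -0.144, 0.019], [-0.144, -0.989, 0.012], [0.017, -0.014, -1.0]]
force: [-0.2, -0.0, -3.3]
width: 0.691
```

```bash

python3 - <<'E'
from ov import *
o=ov('w12',[.55,-.183,.046],-.1,[-.0139,.0023,.005])
im=save('scene','s12')
cv2.imwrite('pics/s12c.png',cv2.resize(im[180:300,220:360,::-1],None,fx=5,fy=5,interpolation=cv2.INTER_CUBIC))
E
```

```text
11.3833 [ 0.56641392 -0.18602108  0.10305642] [ 0.01927645  0.01176605 -0.99974496] [-0.24957882 -0.01621503 -3.29452563] 0.014097835113187117
```

View pics/w12.png

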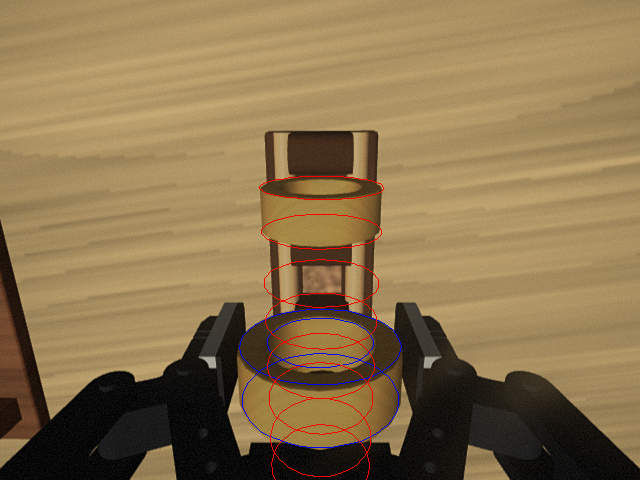

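View pics/s12c.png

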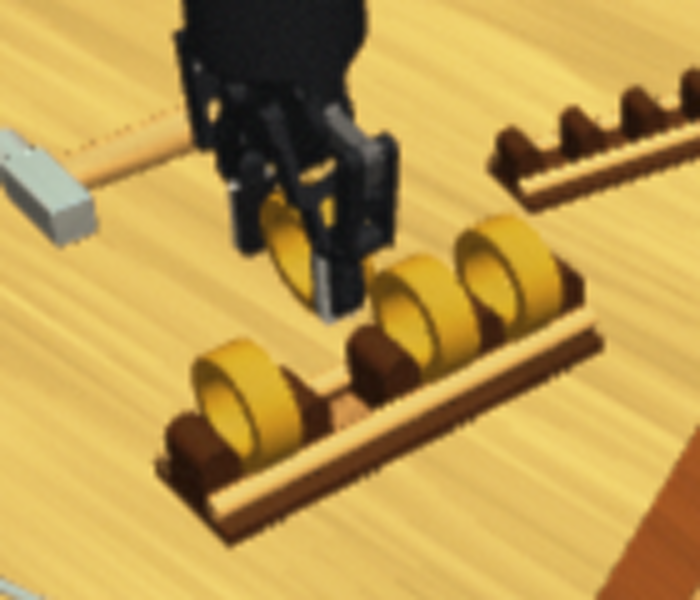

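Emit:
carry_out(moves=[{"offset": [-0.002,0,-0.006],"spin": 0},{"offset": [0,0,-0.007],"spin": 0},{"offset": [0,0,-0.006],"spin": 0},{"offset": [0,0,0],"spin": 0},{"offset": [0,0,0],"spin": 0}])

```text
time_s: 11.9
tool_pos: [0.5651, -0.1863, 0.0838]
orientation: [[0.989, -0.144, 0.022], [-0.144, -0.99, 0.01], [0.02, -0.013, -1.0]]
force: [-0.3, 0.1, -3.3]
width: 0.689
```

```bash

python3 - <<'E'
from ov import *
o=ov('w13',[.55,-.183,.046],-.1,[-.0139,.0023,.005])
im=save('scene','s13')
cv2.imwrite('pics/s13c.png',cv2.resize(im[180:300,220:360,::-1],None,fx=5,fy=5,interpolation=cv2.INTER_CUBIC))
E
```

```text
11.9 [ 0.56506077 -0.18632656  0.08382155] [ 0.02191168  0.01039408 -0.99970588] [-0.32944837  0.0799091  -3.26538444] 0.013521376693567148
```

View pics/w13.png

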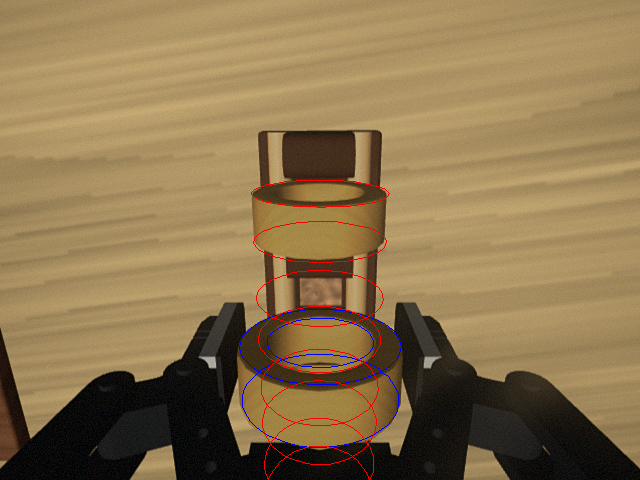

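View pics/s13c.png

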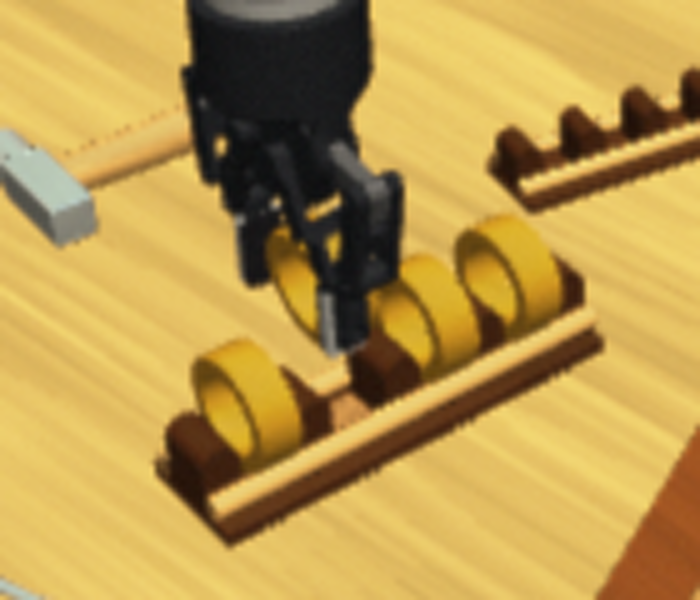

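Emit:
carry_out(moves=[{"offset": [0,0,-0.005],"spin": 0},{"offset": [0,0,-0.006],"spin": 0},{"offset": [0,0,-0.006],"spin": 0},{"offset": [0,0,0],"spin": 0}])

```text
time_s: 12.33
tool_pos: [0.5657, -0.1866, 0.0663]
orientation: [[0.989, -0.144, 0.024], [-0.144, -0.99, 0.009], [0.022, -0.013, -1.0]]
force: [-0.1, 0.6, -4.0]
width: 0.69
```

Emit:
carry_out(moves=[{"offset": [-0.0005,0,-0.005],"spin": 0},{"offset": [-0.0005,0,-0.005],"spin": 0},{"offset": [0,0,-0.005],"spin": 0},{"offset": [0,0,0],"spin": 0}])

```text
time_s: 12.67
tool_pos: [0.5643, -0.1864, 0.0491]
orientation: [[0.989, -0.144, 0.023], [-0.144, -0.99, 0.01], [0.021, -0.013, -1.0]]
force: [-0.8, -0.5, -4.2]
width: 0.692
```

```bash

python3 - <<'E'
from ov import *
o=ov('w14',[.55,-.183,.046],-.1,[-.0139,.0023,.005])
im=save('scene','s14')
cv2.imwrite('pics/s14c.png',cv2.resize(im[180:300,220:360,::-1],None,fx=5,fy=5,interpolation=cv2.INTER_CUBIC))
E
```

```text
12.6667 [ 0.5643025  -0.18642851  0.04913523] [ 0.0228674   0.00988877 -0.9996896 ] [-0.77174161 -0.46799325 -4.15500006] 0.004617605260473192
```

View pics/w14.png

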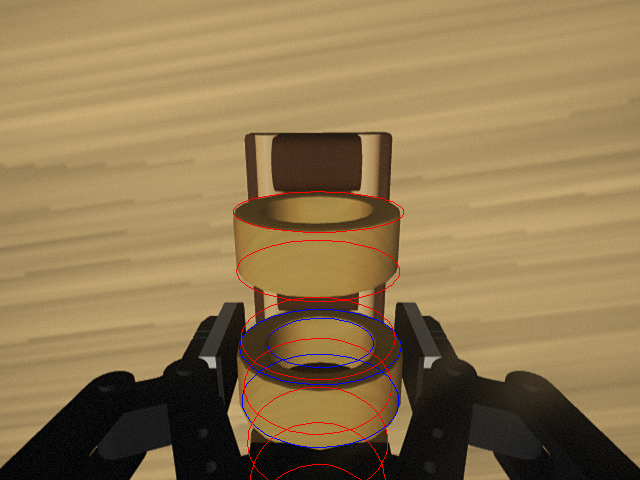

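View pics/s14c.png

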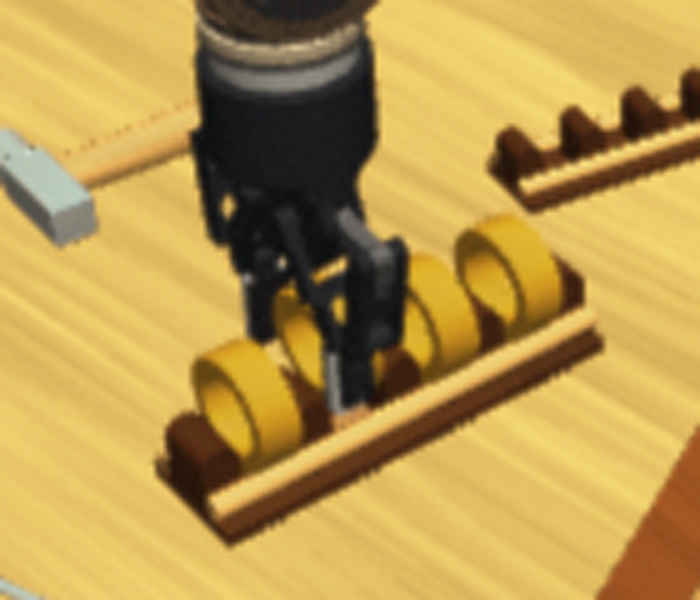

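No contact so far and 8 mm to go.

Emit:
carry_out(moves=[{"offset": [0,0,-0.003],"spin": 0},{"offset": [0,0,-0.003],"spin": 0},{"offset": [0,0,0],"spin": 0},{"offset": [0,0,0],"spin": 0}])

```text
time_s: 13.1
tool_pos: [0.5658, -0.1872, 0.0446]
orientation: [[0.989, -0.144, 0.026], [-0.144, -0.99, 0.008], [0.025, -0.012, -1.0]]
force: [-0.4, -0.5, -3.7]
width: 0.69
```

Emit:
carry_out(moves=[{"offset": [-0.0005,0,-0.003],"spin": 0},{"offset": [0,0,-0.003],"spin": 0},{"offset": [0,0,0],"spin": 0},{"offset": [0,0,0],"spin": 0}])

```text
time_s: 13.43
tool_pos: [0.5654, -0.1873, 0.0383]
orientation: [[0.989, -0.143, 0.027], [-0.144, -0.99, 0.008], [0.025, -0.012, -1.0]]
force: [0.2, 1.0, -3.7]
width: 0.686
```

Emit:
carry_out(moves=[{"offset": [0,0,-0.002],"spin": 0},{"offset": [0,0,-0.002],"spin": 0},{"offset": [0,0,0],"spin": 0},{"offset": [0,0,0],"spin": 0}])

```text
time_s: 13.77
tool_pos: [0.5659, -0.1872, 0.0369]
orientation: [[0.99, -0.142, 0.026], [-0.142, -0.99, 0.008], [0.024, -0.012, -1.0]]
force: [-0.8, -0.6, -3.5]
width: 0.688
```

```bash

python3 - <<'E'
from ov import *
o=ov('w15',[.55,-.183,.046],-.1,[-.0139,.0023,.005])
im=save('scene','s15')
cv2.imwrite('pics/s15c.png',cv2.resize(im[180:300,220:360,::-1],None,fx=5,fy=5,interpolation=cv2.INTER_CUBIC))
E
```

```text
13.7667 [ 0.56591799 -0.18724436  0.03694274] [ 0.0257106   0.00811765 -0.99963647] [-0.75031468 -0.600671   -3.46903899] 0.0075917258611349295
```

View pics/w15.png

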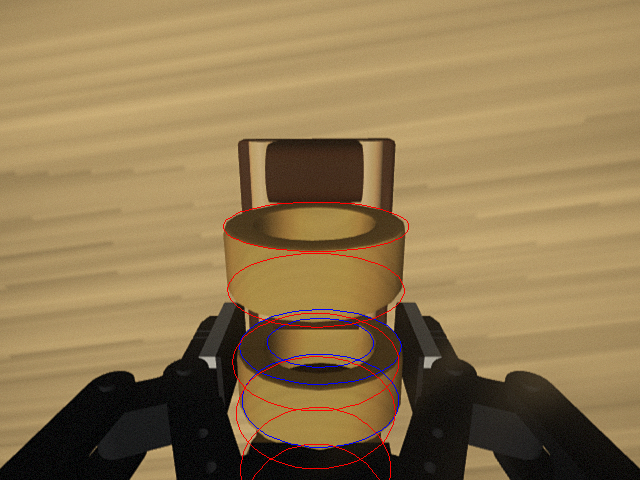

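View pics/s15c.png

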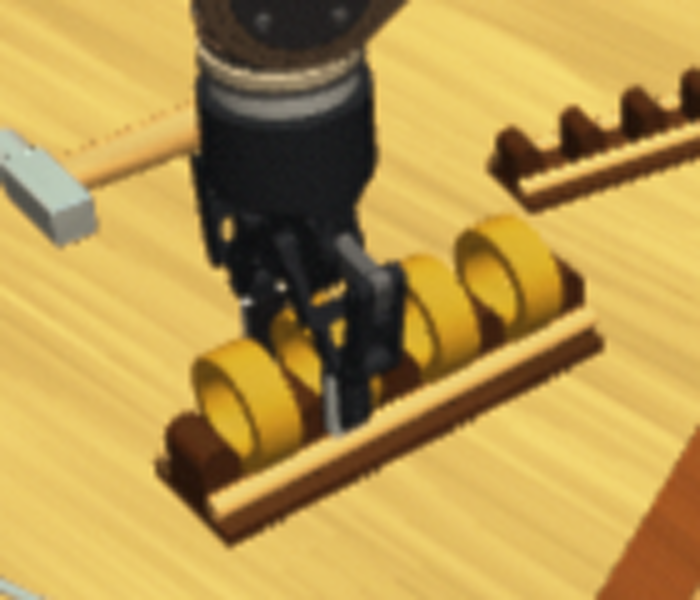

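Emit:
carry_out(moves=[{"offset": [-0.0005,0,-0.002],"spin": 0},{"offset": [0,0,-0.002],"spin": 0},{"offset": [0,0,0],"spin": 0},{"offset": [0,0,0],"spin": 0}])

```text
time_s: 14.2
tool_pos: [0.5661, -0.1873, 0.0368]
orientation: [[0.99, -0.141, 0.024], [-0.141, -0.99, 0.009], [0.023, -0.012, -1.0]]
force: [-1.6, 0.7, -0.9]
width: 0.687
```

Emit:
carry_out(moves=[{"offset": [-0.0005,0,-0.004],"spin": 0},{"offset": [0,0,-0.004],"spin": 0},{"offset": [0,0,-0.003],"spin": 0},{"offset": [0,0,0],"spin": 0}])

```text
time_s: 14.53
tool_pos: [0.5667, -0.1873, 0.0368]
orientation: [[0.99, -0.136, 0.018], [-0.137, -0.991, 0.011], [0.017, -0.013, -1.0]]
force: [-4.2, 0.6, -5.9]
width: 0.688
```

```bash

python3 - <<'E'
from ov import *
o=ov('w16',[.55,-.183,.046],-.1,[-.0139,.0023,.005])
im=save('scene','s16')
cv2.imwrite('pics/s16c.png',cv2.resize(im[180:300,220:360,::-1],None,fx=5,fy=5,interpolation=cv2.INTER_CUBIC))
print(get_obs()['force'],get_obs()['joints'])
E
```

```text
14.5333 [ 0.56671843 -0.18728403  0.03678508] [ 0.0182095   0.01105185 -0.99977311] [-4.18530872  0.63851479 -5.8636336 ] 0.05059575089266465
[-5.01142801  1.45169757  4.04555824] [-0.49671366  0.35556929  1.89935802  0.02443191  0.875817    1.19612546]
```

View pics/w16raw.png

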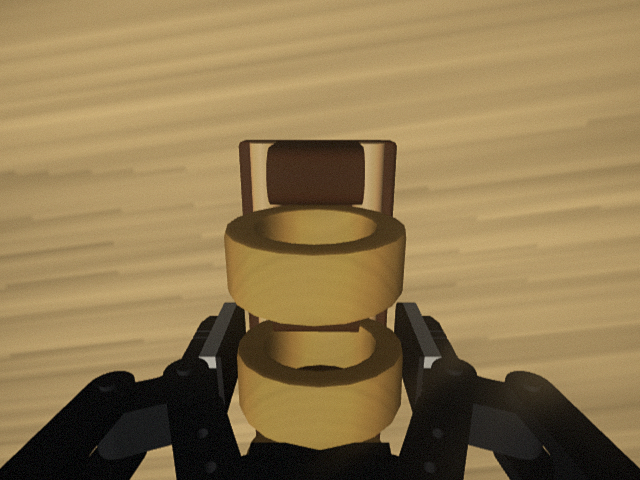

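View pics/s16c.png

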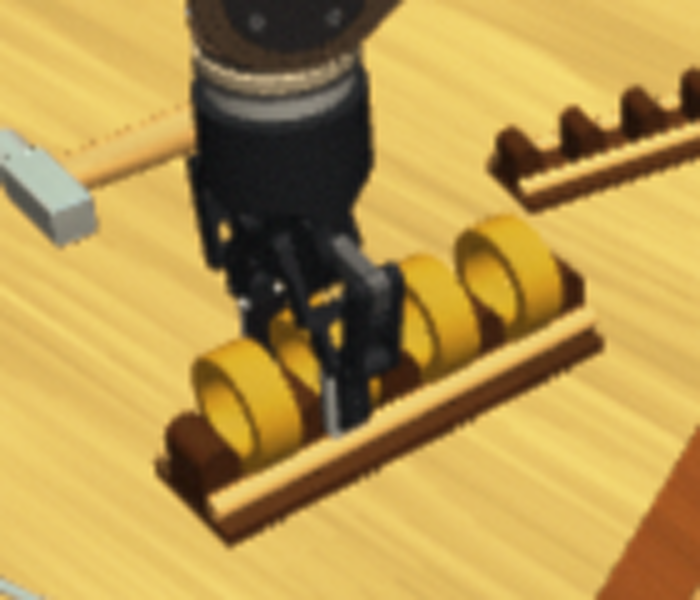

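The ring has bottomed on the rails: z won't drop further and the vertical force has risen. I'll relieve the side load, then open just enough to free the ring.

Emit:
carry_out(moves=[{"offset": [-0.0015,0.0005,0],"spin": 0},{"offset": [-0.001,0,0],"spin": 0},{"offset": [0,0,0],"spin": 0}])

```text
time_s: 14.88
tool_pos: [0.5656, -0.1869, 0.0366]
orientation: [[0.99, -0.139, 0.024], [-0.139, -0.99, 0.01], [0.022, -0.014, -1.0]]
force: [-0.4, 1.0, -0.7]
width: 0.693
```

Emit:
carry_out(moves=[{"offset": [0,0,0],"spin": 0},{"offset": [0,0,0],"spin": 0},{"offset": [0,0,0],"spin": 0},{"offset": [0,0,0],"spin": 0}], gripper=0.08)

```text
time_s: 15.22
tool_pos: [0.5678, -0.1885, 0.0377]
orientation: [[0.99, -0.139, 0.029], [-0.139, -0.99, 0.007], [0.028, -0.011, -1.0]]
force: [-0.1, 0.5, 0.1]
width: 0.939
```

```bash

python3 - <<'E'
from ov import *
o=ov('w17',[.55,-.183,.046],-.1,[-.0139,.0023,.005])
im=save('scene','s17');print(o['width'])
cv2.imwrite('pics/s17c.png',cv2.resize(im[180:300,220:360,::-1],None,fx=5,fy=5,interpolation=cv2.INTER_CUBIC))
E
```

```text
15.2167 [ 0.56777115 -0.1884854   0.03770281] [ 0.02923324  0.00726221 -0.99954624] [-0.11039199  0.4913133   0.11798451] 0.008208310690273217
0.9390670379978633
```

View pics/w17.png

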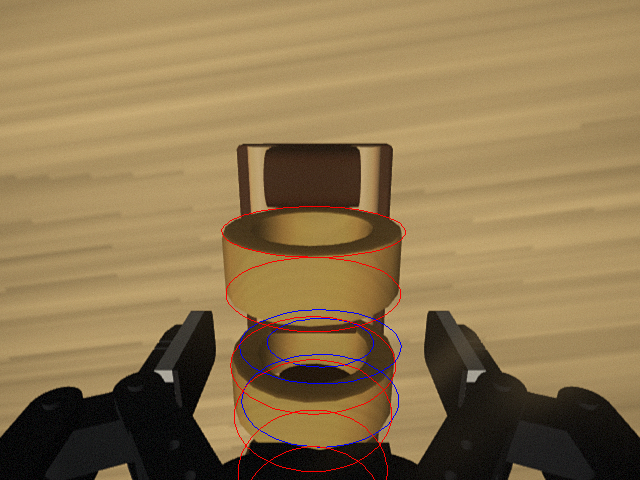

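View pics/s17c.png

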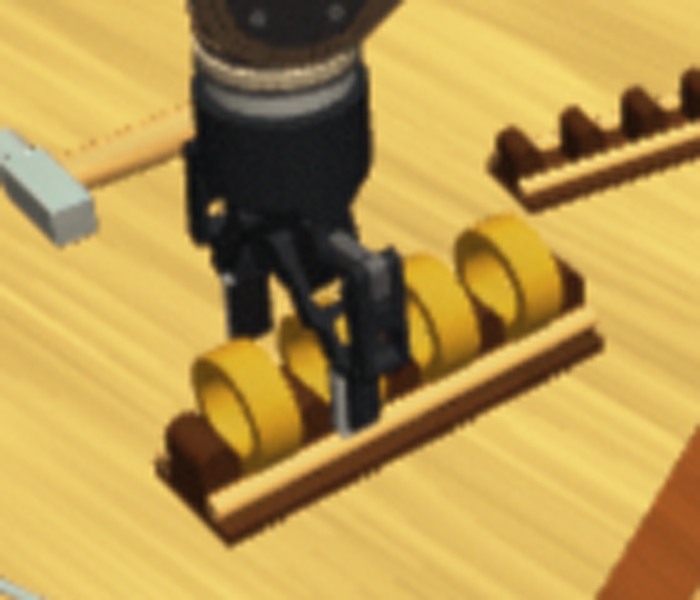

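Emit:
carry_out(moves=[{"offset": [0,0,0.006],"spin": 0},{"offset": [0,0,0.008],"spin": 0},{"offset": [0,0,0.015],"spin": 0},{"offset": [0,0,0.03],"spin": 0},{"offset": [0,0,0.035],"spin": 0},{"offset": [0,0,0.035],"spin": 0},{"offset": [0,0.03,0.02],"spin": 0},{"offset": [0,0,0],"spin": 0},{"offset": [0,0,0],"spin": 0}])

```text
time_s: 16.07
tool_pos: [0.566, -0.1572, 0.1984]
orientation: [[0.99, -0.14, 0.031], [-0.141, -0.99, 0.007], [0.03, -0.011, -0.999]]
force: [-0.5, -0.2, 0.3]
width: 0.938
```

```bash

python3 - <<'E'
from ov import *
o=ov('w18',[.55,-.183,.046],-.1,[-.0139,.0023,.005])
print(nets.place_of('ring1','wrist'))
im=save('scene','s18');it=save('top','t18')
seat=np.array([.55,-.183,.046]);
a=cv2.resize(im[180:300,220:360,::-1],None,fx=5,fy=5,interpolation=cv2.INTER_CUBIC)
cv2.imwrite('pics/s18c.png',a)
for n in('ring1',):
  print([(x['location'],x['confidence']) for x in nets.place_of(n,'scene')])
E
```

```text
16.0667 [ 0.56601651 -0.15719946  0.1983855 ] [ 0.03118155  0.00695468 -0.99948954] [-0.51229455 -0.15880827  0.28413306] 0.057492780762975586
[{'location': [0.5047, -0.1797, 0.0459], 'confidence': 0.96}, {'location': [0.5988, -0.1916, 0.045], 'confidence': 0.66}, {'location': [0.4496, -0.1713, 0.0435], 'confidence': 0.6}]
[([0.4492, -0.1721, 0.0475], 0.7), ([0.5994, -0.1886, 0.0437], 0.7), ([0.4979, -0.1773, 0.0419], 0.56)]
```

View pics/s18c.png

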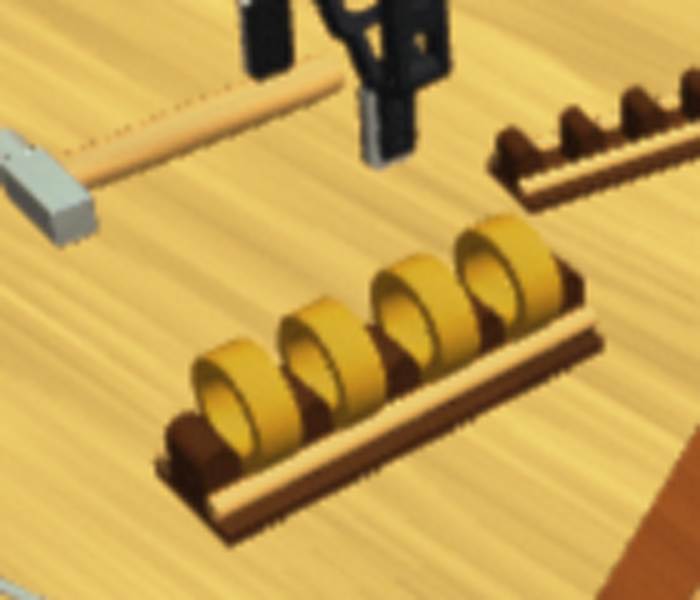

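View pics/w18.png

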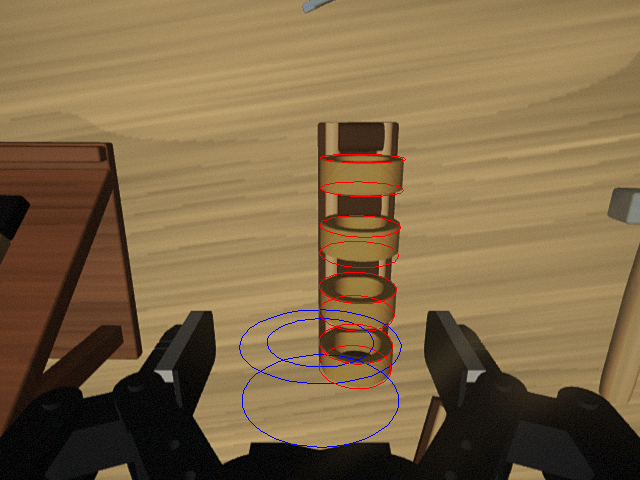

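View pics/s18.png

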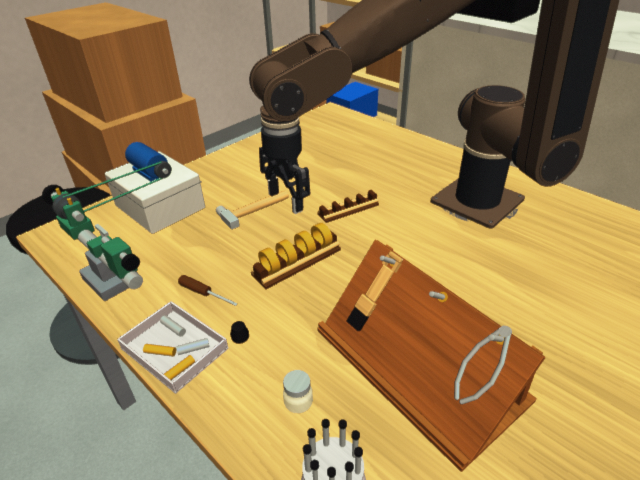

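The spare stands in the slot, level with the other three rings (scene crop, about (330,360)). In the full picture nothing else has moved. Handing in.

```bash
python3 -c "
from rig import env,get_obs
o=get_obs();print(o['time_s'],abs(o['qvel']).max());print(env.finish_job())"
```

```text
16.3167 0.008144373123955467
the job is handed in; nothing more can be done
None
```

The spare ring is standing in the empty slot (slot 2, third from the robot end) of the full-size rack. I handed the job in at about 16.3 s of the 38 s allowed. No verdict was reported.

- **What I did:** I gripped the ring across its diameter on the peg and drew it off along the peg's axis. Pressing its back rim against the peg tip turned it in the pads until its axis was about level. I then lowered it between the dividers until it touched down on the rails, opened the gripper and withdrew straight up.
- **Last checks:** In the scene picture the ring stands on edge at the same height as the other three. In the wrist overlay it is about 1–3 mm from the seat along the rack, within the 12 mm allowed. The other rings, the tools on the stand and the things on the bench look where they were, and the gripper was clear and at rest.
- **Checks that disagreed:** The seat's y position from the networks and cameras varied by about 3 mm. Contact came about 4 mm lower than my pose estimate of the held ring predicted, so I went by the force reading. The arm overshot and tilted by up to about 5° on some moves, which I corrected step by step. The last network query listed three of the four rings and missed the spare, so its place is confirmed by picture only.

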